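# Unlock the stock box and slide its lid open

### The arm

A 6-joint arm with a two-finger parallel gripper is mounted at the origin on a cart in front of the work surface, level with it; the furniture and walls round the work are solid. World frame = base frame: x ahead of the robot, y to its left, z up, the work surface at z = 0. Lengths are in m, angles in rad, forces in N, time in s.
With the tool pointing down it reaches from about 0.375 to 0.9 m from the base axis. Payload 3.1 kg.
Tool frame: the origin (TCP) lies between the finger pads; the fingertips stand manip.nose_length ahead of it and the grasp point (between the pads) lies 5 mm behind it (manip.nose_length is the distance from the TCP to the fingertips, in m); z points along the fingers, y is the line along which they close (so a half turn about z gives the same grasp; the last joint's range is limited). The gripper opens to 85 mm and grips with 20 to 120 N. Pads are 22 mm wide; open, the fingers measure 114 mm over their backs; the gripper's body (76 mm by 85 mm) begins 54 mm behind the grasp point. The pads swing forward as they close: fully open they stand 13 mm farther back than shut.
Start: joints at [0.973, 0.527, 1.433, -0, 1.181, -0.178], TCP at [0.255, 0.571, 0.245] pointing down, gripper open.
Joint ranges: [-3.08, 3.08], [-0.75, 2.2], [0.22, 2.44], [-1.43, 4.57], [0, 2.65], [-2.85, 2.85]. Speed limits (rad/s): [2.79, 2.79, 3.14, 3.14, 3.14, 3.14].

### API

Orientations are given as a unit quaternion [x, y, z, w].
In Python, from station import monitor, eyes, job, manip gives the robot as it stands.
- The arm moves only by the shell command python3 -m pendant 'ROWS' [FORCE]. ROWS is JSON, a list that holds one entry, the list of rows, each a list of 7 numbers: the shift along the tool's x, y, z as a fraction of full scale, then the turn, a rotation vector about the tool's x, y, z as a fraction of full scale, then the opening, from 0 (shut) to 1 (fully open). A call has 1 to 20 rows; each row shifts and turns the commanded pose from where the row before left it, along the tool's axes as they then stand; what a row does not reach is not made up. Full scale, the value 1, is 800 mm for a shift and 0.12 rad for a turn. A row lasts 1/10 s, in which the tool goes at most 50 mm and 8.59 degrees, less where a joint would pass 70% of its speed; a pose out of reach is approached as far as the arm can. A call with a number of a shift or a turn outside -1 to 1 is refused whole. A call with a gripper value outside its range is refused whole. The fingers move at their own pace and stop on an object; FORCE is the grip in N (left out, the last holds). Time passes only in rows, so rows that do not move let the fingers close. It gives the time, the measured TCP pose, the force, the opening and the grip force at its end, in the units of the state.
- monitor.sense(): the state, without advancing time (a new reading comes with each control period).
- eyes.snapshot(name): name is "side" or "top"; returns a dict with "pixels" (384x512x3 uint8, red, green, blue), "depth" (384x512 float32, m along the optical axis (not along the pixel's ray), 0 where there is no reading), "intrinsics" (3x3 intrinsics, pixels), "eye" and "attitude" of the camera in the world. Camera axes: x right, y down, z forward; pixel columns grow to the right and rows downward; lengths in m; the calibration is good to about 2 mm. A picture is of the moment at which its call begins.
- job.sign_off(): hands the job in; it is judged then, once.
The state is a dict: "t": time; "q": joint angles; "qd": joint speeds; "tau": joint torques, N m; "tcp_pos": TCP position; "tool_rot": TCP orientation; "force": force on the tool from outside, world axes, zero at the start; "ft_torque": the same for the moment, N m; "finger_gap": opening from 0.0 (shut) to 1.0 (fully open); "gripper_force": force on a finger pad.
Only numpy, scipy, OpenCV 4.12 (cv2) and the standard library are available. Lean on these libraries where they do the work, as an engineer would, in place of code of your own. Each camera call takes 0.05 s, during which the arm holds its last target. There are 200 camera calls.

### The job

Open the small locked wooden stock box: swing the steel keyhole cover aside by pushing its black post, put the red-headed key fully home in the keyhole, turn it a quarter turn clockwise so that the hidden bolt lets go, then slide the dark lid towards the front of the box as far as it goes. Leave the red key standing in the lock, the blue and yellow keys in their rack, and do not disturb the goods standing around.

Things in the scene. Friction and masses are not known exactly. Their poses are not given: they have to be found in the camera images.
- lock_box: pale wooden box with brass straps, 170 (x) x 100 (y) x 80 mm high, fixed to the counter. Origin: centre of its underside; +x points to its back, where the lock deck is (x = 20 to 85 mm, with a 50 mm square brass plate); the dark sliding lid covers the front (x = -84 to 19 mm). Lid, deck and plate lie flush, 80 mm high.
- keyhole (a point): centre of the keyhole, at the top of the brass plate, (52.5, 0, 80) mm in the box; axes as the box. A slot 22.5 mm long (box x) and 7.2 mm wide (box y), chamfered 1.5 mm, through an 18 mm plate; below it a turning plug has a like slot, in line while locked. The blade can turn only when the key is within 2 mm of fully home.
- lock_plug (a joint): turn of the hidden plug, rad, clockwise from above: 0 locked (its slot along the box's x), 1.57 stop. The bolt frees the lid from about 1.0 on. Light friction (0.05 N m); the key has up to 0.15 rad of play before the plug follows. It stays where it is left; a turned key cannot be drawn out.
- keyhole_cover (a joint): swivel of the steel cover (28 mm disc on a 13 mm wide, 3 mm thick arm on the deck), rad: 0 over the keyhole, stop at 1.7. Turns anticlockwise from above about a vertical pivot at (52.5, 36) mm in the box; at 0 the arm points along the box's -y, at 1.57 along its +x. Stays where left (0.03 N m). Starts at 0 to 0.2.
- cover_post (a point): centre of the top of the black post, 9.6 mm thick and 14 mm high (to 98 mm above the counter), standing on the cover 36 mm from its pivot; push it sideways towards the box's back.
- box_lid (a joint): how far the dark lid has slid towards the front (the box's -x), m: 0 shut, 0.060 fully open (stop). Free only when unlocked; needs about 2 N; it stays where it is left.
- lid_rib (a point): middle of the top edge of the brass rib that stands across the lid, 8 mm thick (x), 50 mm long (y), 16 mm high above the lid; when shut it stands at x = -15 mm in the box. Hook it from behind and drag it to the front.
- key_rack: brown wooden key rack, 150 mm high, fixed to the counter: a base 60 (x) x 152 (y) x 12 mm, two end legs and a top bar 44 (x) x 152 (y) x 40 mm. Three slots in the bar's top, in a row along its y at -46, 0 and +46 mm, each 30 mm (y) x 8.5 mm (x) and 36 mm deep, hold the keys. Origin: centre of its underside.
- red_key: key with a red head, upright in one of the rack's three slots, 70 g. Origin: centre of the underside of its steel collar (20 mm across, 4 mm thick), which rests on the rack and, when home, on the brass plate. +z up: neck 11 mm thick to 18 mm, head from 18 to 48 mm, 28 mm wide along the key's x, 12 mm thick along its y. Half a turn about z leaves it the same.
- red_key_tip (a point): the red key's lower end, 34 mm below its origin. The shank is 5.2 mm thick; its lowest 14 mm carry a flat blade, 20 mm wide along the key's x and 5 mm thick along its y.
- blue_key: key with a blue head, like the red one but with a 26 mm wide blade that does not fit; to stay in the rack.
- yellow_key: key with a yellow head, like the blue one; to stay in the rack.
- honey_tube_3: yellow tube standing on its black cap, 40x61x126 mm, bystander; origin: centre of its underside, as for all goods here.
- round_tin: round pink floral tin, 74 mm across, 32 mm high, bystander.
- peach_soap: pale peach soap box, 56x78x26 mm, bystander.
- soap: lilac soap box, 56x78x26 mm, bystander.
- floral_tin: red floral rectangular tin, 62x118x82 mm, bystander.
- carton: orange carton, 40x46x105 mm, bystander.

How it is judged:
By the outcome, as a careful person would: the job done as asked, in the order asked, and still so for the second after the job is handed in, with the robot touching nothing.
It also fails if it takes over 72 s, if anything falls off the work surface, if the arm or the gripper's body presses on something with over 40 N, if the wrist force passes 120 N, or if a joint passes its speed limit or range.

## Working session

There is one attempt and no reset: what is moved stays moved. The work goes in short steps, Python scripts to look and compute and a shell command to move; the robot and the scene stay as the last step left them, time stands still between calls to the robot, and variables do not carry over. Pictures are saved under pics/ and viewed, at most 12 in all, crops included, and the job is handed in when it is done.

```bash
ls; mkdir -p pics
cat > h.py <<'E'
import numpy as np, cv2, os
from station import monitor, eyes, job, manip
from scipy.spatial.transform import Rotation as R
def att(s):
    a=np.array(s["attitude"],float)
    return a if a.shape==(3,3) else R.from_quat(a).as_matrix()
def world(s,u,v,d=None):
    K=np.array(s["intrinsics"]); d=s["depth"][int(v),int(u)] if d is None else d
    return np.array(s["eye"])+att(s)@(np.linalg.inv(K)@[u,v,1.]*d)
def plane(s,u,v,z):
    K=np.array(s["intrinsics"]); r=att(s)@(np.linalg.inv(K)@[u,v,1.]); e=np.array(s["eye"])
    return e+r*(z-e[2])/r[2]
def cloud(s):
    K=np.array(s["intrinsics"]); v,u=np.mgrid[0:384,0:512]; d=s["depth"]
    p=np.stack([u,v,np.ones_like(u)],-1)@np.linalg.inv(K).T*d[...,None]
    return p@att(s).T+np.array(s["eye"])
def save(n,im,k=1):
    cv2.imwrite("pics/"+n,cv2.resize(im[...,::-1],None,fx=k,fy=k,interpolation=cv2.INTER_CUBIC))
E
python3 - <<'E'
from h import *
print(monitor.sense()); print(manip.nose_length)
for n in ("side","top"):
    s=eyes.snapshot(n); save(n+"0.png",s["pixels"],1.5); print(n,s["eye"],att(s).round(3),s["intrinsics"]); np.save(n+"0.npy",s,allow_pickle=True)
E
```

```text
pics
{'t': 0.0, 'q': array([ 9.72506530e-01,  5.28493403e-01,  1.43392167e+00,  1.99325473e-05,
        1.18142249e+00, -1.78506455e-01]), 'qd': array([ 6.82134965e-04, -5.37849755e-05, -2.12562239e-03,  5.23117347e-04,
       -1.45939746e-03, -9.30959306e-04]), 'tau': array([-2.48795759e-04, -4.42357743e+01, -1.78024811e+01, -2.02948113e-04,
        8.57543957e-03,  2.91234215e-06]), 'tcp_pos': array([0.25429647, 0.5701584 , 0.24431071]), 'tool_rot': array([ 2.08357529e-01,  9.78052085e-01, -1.03536233e-03, -4.33610992e-04]), 'force': array([ 0.74507458, -0.52541663,  0.01566766]), 'ft_torque': array([-0.00763758,  0.02433124,  0.01388181]), 'gripper_force': 0.0, 'finger_gap': 1.0000532928678092}
0.014
side [-0.30526563 -0.2151521   0.6683828 ] [[ 0.315 -0.512  0.799]
 [-0.949 -0.152  0.277]
 [-0.02  -0.845 -0.534]] [[422.55528534   0.         257.42474   ]
 [  0.         422.55528534 193.82186197]
 [  0.           0.           1.        ]]
top [-0.04158999  0.25002114  1.38181896] [[-0.356 -0.838  0.412]
 [-0.934  0.321 -0.154]
 [-0.003 -0.44  -0.898]] [[474.06819776   0.         256.26038952]
 [  0.         474.06819776 192.64850726]
 [  0.           0.           1.        ]]
```

View pics/side0.png

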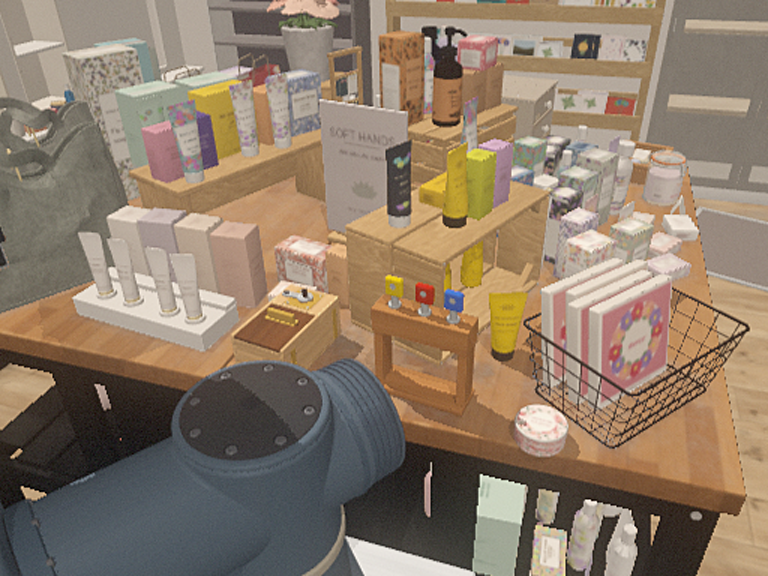

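View pics/top0.png

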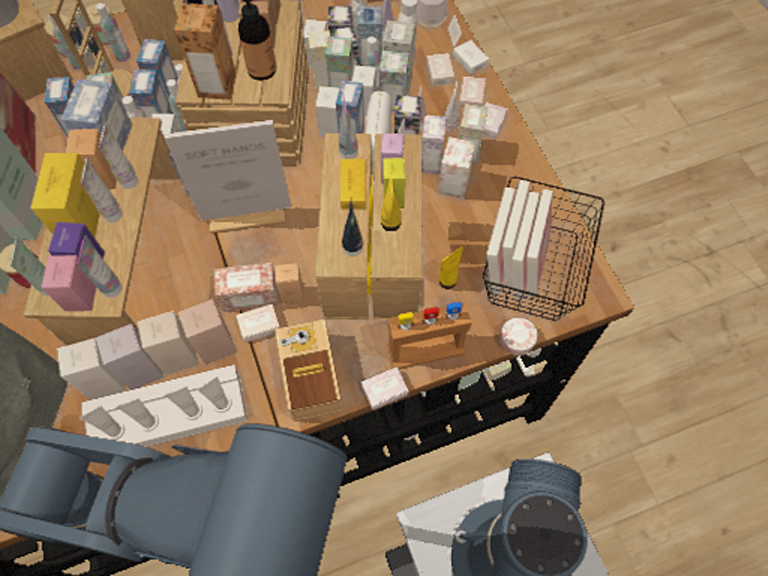

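Side view (768 px scale): box top with dark lid near (285,320), rack near (425,345) with heads yellow (394,290), red (424,297) and blue (454,303). Top view: box (308,368), heads yellow (405,320), red (431,314), blue (454,309). Red is in the middle slot; the soap box sits in front of the rack.

```bash
cat >> h.py <<'E'
def tri(sa,pa,sb,pb):
    A=[];b=[]
    for s,p in((sa,pa),(sb,pb)):
        r=plane(s,*p,0.)-np.array(s["eye"]); r/=np.linalg.norm(r); M=np.eye(3)-np.outer(r,r); A.append(M); b.append(M@np.array(s["eye"]))
    x=np.linalg.lstsq(np.vstack(A),np.hstack(b),rcond=None)[0]
    res=[np.linalg.norm(M@x-c) for M,c in zip(A,b)]
    return x,res
COL={"red":((0,8),(172,180)),"yellow":((20,34),),"blue":((98,118),)}
def blob(s,col,roi):
    u0,v0,u1,v1=roi; h=cv2.cvtColor(s["pixels"],cv2.COLOR_RGB2HSV); m=np.zeros(h.shape[:2],np.uint8)
    for a,b in COL[col]: m|=cv2.inRange(h,(a,150,70),(b,255,255))
    k=np.zeros_like(m); k[v0:v1,u0:u1]=m[v0:v1,u0:u1]
    n,l,st,c=cv2.connectedComponentsWithStats(k)
    i=1+np.argmax(st[1:,4]); return c[i],st[i],l==i
E
python3 - <<'E'
from h import *
S=np.load("side0.npy",allow_pickle=True).item();T=np.load("top0.npy",allow_pickle=True).item()
cs={"yellow":(394,290,405,320),"red":(424,297,431,314),"blue":(454,303,454,309)}
for k,(a,b,c,d) in cs.items():
    r=lambda u,v:[int(u/1.5)-9,int(v/1.5)-10,int(u/1.5)+10,int(v/1.5)+10]
    p,st,m=blob(S,k,r(a,b));q,st2,m2=blob(T,k,r(c,d))
    print(k,p.round(1),st,q.round(1),st2,*tri(S,p,T,q)); 
    print('  depth med',np.median(cloud(S)[m],0),np.median(cloud(T)[m2],0))
for n,s in(("S",S),("T",T)):
    c=cloud(s); 
    if n=="S": sl=np.s_[170:260,140:235]
    else: sl=np.s_[205:285,175:240]
    z=c[sl][...,2]; m=(abs(z-.08)<.005); pts=c[sl][m]; 
    rect=cv2.minAreaRect(pts[:,:2].astype(np.float32)*1000); print(n,"box top",m.sum(),rect,np.median(pts[:,2]))
    sl=np.s_[180:280,240:325] if n=="S" else np.s_[195:250,250:320]
    z=c[sl][...,2]; m=(abs(z-.15)<.004); pts=c[sl][m]; print(n,"rack",m.sum(),cv2.minAreaRect(pts[:,:2].astype(np.float32)*1000),np.median(pts[:,2]))
a=cv2.resize(S["pixels"][180:250,148:232],None,fx=7,fy=7,interpolation=cv2.INTER_CUBIC)
b=cv2.resize(T["pixels"][210:280,182:231],None,fx=7,fy=7,interpolation=cv2.INTER_CUBIC)
cv2.imwrite("pics/c.png",np.hstack([a,b])[:, :800,::-1]); print(a.shape,b.shape)
E
```

```text
yellow [262.6 190. ] [257 183  12  15 139] [270.2 211.4] [265 208  11   8  65] [0.44054338 0.02973944 0.18300544] [np.float64(0.0012819936831632356), np.float64(0.001281993683162956)]
  depth med [0.43291864 0.02714237 0.18820436] [0.43637173 0.02985353 0.19581203]
red [282.7 195.2] [277 188  12  15 138] [287.  208.2] [282 205  11   8  61] [ 0.43362614 -0.01751765  0.18232085] [np.float64(0.0010323553064547444), np.float64(0.001032355306454705)]
  depth med [ 0.4253678  -0.0196506   0.18809314] [ 0.43034007 -0.01598704  0.19547536]
blue [302.2 195.3] [297 193  12   5  33] [302.1 204.8] [298 202  10   7  50] [ 0.42483757 -0.05968422  0.19396807] [np.float64(0.001148775049250841), np.float64(0.0011487750492503441)]
  depth med [ 0.42102952 -0.06101675  0.19723117] [ 0.4242966  -0.05850744  0.19544118]
S box top 1773 ((523.4740600585938, 249.33006286621094), (315.254150390625, 233.95384216308594), 39.54488754272461) 0.08060810731944823
S rack 855 ((466.1664123535156, -7.571083068847656), (180.99346923828125, 116.41484069824219), 81.8744125366211) 0.1502782122035058
T box top 1675 ((461.8923034667969, 224.185302734375), (100.04210662841797, 172.1195831298828), 81.69383239746094) 0.08052886894811717
T rack 487 ((433.2402648925781, -17.569381713867188), (152.45571899414062, 46.5459098815918), 81.94242095947266) 0.1505163089262691
(490, 588, 3) (490, 343, 3)
```

View pics/c.png

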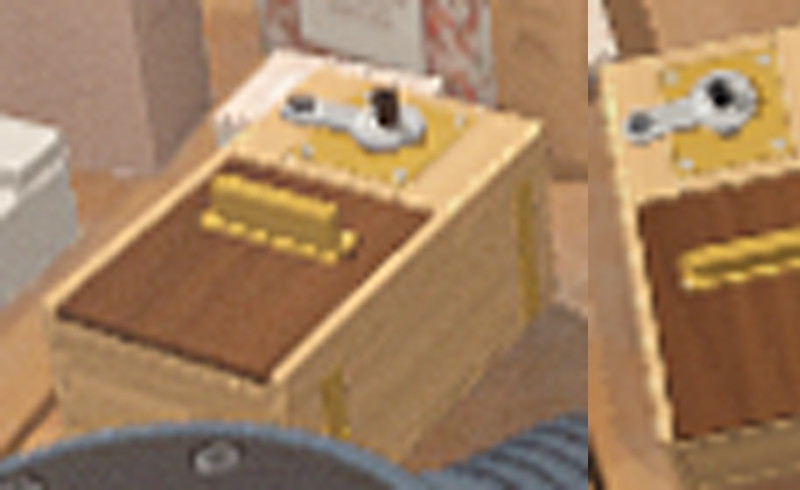

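Run:
```python
from h import *
S=np.load("side0.npy",allow_pickle=True).item();T=np.load("top0.npy",allow_pickle=True).item()
# box frame from top depth, deck features
for n,s,sl in(("S",S,np.s_[180:250,148:232]),("T",T,np.s_[210:280,182:231])):
    c=cloud(s)[sl].reshape(-1,3); px=s["pixels"][sl].reshape(-1,3)
    hue=cv2.cvtColor(px[None],cv2.COLOR_RGB2HSV)[0]
    ex=np.array([np.cos(np.radians(-8.31)),np.sin(np.radians(-8.31))]); ey=np.array([-ex[1],ex[0]])
    C=np.array([.4619,.2242]); b=np.c_[(c[:,:2]-C)@ex,(c[:,:2]-C)@ey,c[:,2]]*1000
    inb=(abs(b[:,0])<90)&(abs(b[:,1])<55)
    def st(nm,m): 
        q=b[m&inb]; print(n,nm,len(q),np.median(q,0).round(1),q.min(0).round(1),q.max(0).round(1)) if len(q) else print(n,nm,0)
    st("post dark",(px.max(1)<75)&(b[:,2]>83)&(b[:,0]>20)); st("z>95",(b[:,2]>94.5)&(b[:,0]>20)&(b[:,2]<104))
    st("rib",(b[:,2]>94)&(b[:,2]<100)&(b[:,0]<10)); st("top",(abs(b[:,2]-80.5)<3)); st("lid",(abs(b[:,2]-80.5)<3)&(hue[:,2]<150)&(b[:,0]<25))
    st("steel",(hue[:,1]<60)&(hue[:,2]>110)&(b[:,2]>80)&(b[:,2]<90))
```

```text
S post dark 10 [50.6 -0.1 92.5] [48.1 -2.5 86.3] [55.4  1.  97.8]
S z>95 11 [51.9  0.6 96.4] [50.4 -4.6 94.7] [58.9  4.2 99.2]
S rib 48 [-18.9  -0.4  95.8] [-23.3 -23.5  94.1] [-13.4  22.   98.7]
S top 1412 [-21.9  -6.5  80.6] [-89.  -51.   77.6] [84.4 52.1 83.4]
S lid 681 [-51.2  -3.5  80.6] [-89.  -50.2  77.6] [15.1 43.7 83.4]
S steel 86 [47.9  9.9 83.7] [ 28.6 -21.   80. ] [79.8 49.7 87.9]
T post dark 5 [51.6  1.4 98.7] [51.1 -1.  90.8] [ 55.9   2.6 101.4]
T z>95 10 [55.2 -0.1 98.4] [51.1 -4.3 95.4] [ 59.5   4.2 102.8]
T rib 34 [-15.8   2.3  96.5] [-20.1 -24.6  94. ] [-11.5  22.6  99.8]
T top 1309 [-3.6 -1.1 80.6] [-86.  -50.   77.5] [85.1 50.  83.5]
T lid 681 [-40.5   0.7  80.5] [-86.  -50.   77.5] [20.4 44.5 83.5]
T steel 84 [53.  10.  84.4] [ 30.6 -20.4  80.2] [71.9 43.2 89.7]
```

Crop: side half shows the post top at about (385,95) on the steel disc, pivot at (300,105), the rib at (275,205); the cover is nearly over the keyhole. Box ≈ (0.461, 0.224), yaw −8.3°; red key ≈ (0.433, −0.0175) with rack yaw −8.1°.

```bash
cat >> h.py <<'E'
C=np.array([.4609,.2243]); YB=np.radians(-8.31); YR=np.radians(-8.06)
def box(x,y,z): 
    ex=np.array([np.cos(YB),np.sin(YB)]); return np.r_[C+(x*ex+y*np.array([-ex[1],ex[0]]))/1000,z/1000]
def state():
    s=monitor.sense(); Rm=R.from_quat(s["tool_rot"]).as_matrix(); y=np.degrees(np.arctan2(Rm[1,1],Rm[0,1])); return s,Rm,y
def plan(pts,yaw,p0=None):
    """tool-z turn units first, then shifts in turned tool axes (units of 800mm)"""
    s,Rm,y=state(); d=(yaw-y+180)%360-180
    print("t %.1f tcp %s yaw %.2f tilt %s q6 %.2f f %s gap %.3f"%(s["t"],s["tcp_pos"].round(4),y,Rm[:2,2].round(4),s["q"][5],s["force"].round(1),s["finger_gap"]))
    print("turn units z: %.3f"%(-np.radians(d)/.12))
    a=np.radians(yaw); B=np.array([[-np.sin(a),np.cos(a),0],[np.cos(a),np.sin(a),0],[0,0,-1]])
    p=s["tcp_pos"] if p0 is None else np.array(p0)
    for q in pts: print(np.round(q,4),"units",(B@(np.array(q)-p)/.8).round(4)); p=np.array(q)
E
python3 - <<'E'
from h import *
plan([box(24,0,180),box(24,0,102),box(69,0,102),box(92,20,102),box(92,20,180)],81.7)
E
```

```text
t 0.1 tcp [0.2543 0.5702 0.2444] yaw 65.95 tilt [-0.0011 -0.0016] q6 -0.18 f [ 0.1 -0.6 -0.4] gap 1.000
turn units z: -2.291
[0.4846 0.2208 0.18  ] units [-0.3479 -0.3906  0.0805]
[0.4846 0.2208 0.102 ] units [0.     0.     0.0975]
[0.5292 0.2143 0.102 ] units [-0.0562 -0.      0.    ]
[0.5548 0.2308 0.102 ] units [-0.0288  0.025   0.    ]
[0.5548 0.2308 0.18  ] units [ 0.      0.     -0.0975]
```

```bash
python3 -m pendant '[[[0,0,0,0,0,-0.8,0],[0,0,0,0,0,-0.8,0],[0,0,0,0,0,-0.69,0],[-0.015,-0.017,0,0,0,0,0],[-0.03,-0.033,0,0,0,0,0],[-0.03,-0.033,0,0,0,0,0],[-0.03,-0.034,0,0,0,0,0],[-0.03,-0.034,0,0,0,0,0],[-0.03,-0.034,0,0,0,0,0],[-0.03,-0.034,0,0,0,0,0],[-0.03,-0.034,0,0,0,0,0],[-0.03,-0.034,0,0,0,0,0],[-0.03,-0.034,0,0,0,0,0],[-0.03,-0.034,0,0,0,0,0],[-0.02,-0.022,0,0,0,0,0],[-0.013,-0.0146,0,0,0,0,0],[0,0,0.04,0,0,0,0],[0,0,0.04,0,0,0,0],[0,0,0,0,0,0,0]]]' 20
python3 - <<'E'
from h import *
plan([box(24,0,102),box(69,0,102),box(92,20,102),box(92,20,180)],81.7)
E
```

```text
t: 2.0
tcp_pos: [0.4815, 0.2193, 0.1779]
tool_rot: [0.073, 0.997, -0.001, -0.005]
force: [-0.5, 0.8, -0.1]
finger_gap: -0.002
gripper_force: 0.0
t 2.0 tcp [0.4815 0.2193 0.1779] yaw 81.62 tilt [-0.0097 -0.0022] q6 -1.21 f [-0.5  0.8 -0.1] gap -0.002
turn units z: -0.012
[0.4846 0.2208 0.102 ] units [-0.0036  0.0025  0.0948]
[0.5292 0.2143 0.102 ] units [-0.0562 -0.      0.    ]
[0.5548 0.2308 0.102 ] units [-0.0288  0.025   0.    ]
[0.5548 0.2308 0.18  ] units [ 0.      0.     -0.0975]
```

```bash
python3 -m pendant '[[[0,0,0.025,0,0,0,0],[0,0,0.025,0,0,0,0],[0,0,0.025,0,0,0,0],[0,0,0.02,0,0,0,0],[0,0,0,0,0,0,0],[0,0,0,0,0,0,0]]]'
python3 - <<'E'
from h import *
plan([box(24,0,102),box(69,0,102),box(92,20,102),box(92,20,180)],81.7)
E
```

```text
t: 2.6
tcp_pos: [0.4854, 0.2208, 0.1063]
tool_rot: [0.072, 0.997, 0.0, 0.0]
force: [-0.1, 1.0, -0.4]
finger_gap: -0.0
gripper_force: 0.0
t 2.6 tcp [0.4854 0.2208 0.1063] yaw 81.70 tilt [0.001  0.0002] q6 -1.21 f [-0.1  1.  -0.4] gap -0.000
turn units z: 0.000
[0.4846 0.2208 0.102 ] units [ 0.0009 -0.0001  0.0054]
[0.5292 0.2143 0.102 ] units [-0.0562 -0.      0.    ]
[0.5548 0.2308 0.102 ] units [-0.0288  0.025   0.    ]
[0.5548 0.2308 0.18  ] units [ 0.      0.     -0.0975]
```

Settled. Push with slow steps, then lift and look.

```bash
python3 -m pendant '[[[0,0,0.005,0,0,0,0],[-0.007,0,0,0,0,0,0],[-0.007,0,0,0,0,0,0],[-0.007,0,0,0,0,0,0],[-0.007,0,0,0,0,0,0],[-0.007,0,0,0,0,0,0],[-0.007,0,0,0,0,0,0],[-0.007,0,0,0,0,0,0],[-0.007,0,0,0,0,0,0],[-0.006,0.005,0,0,0,0,0],[-0.006,0.005,0,0,0,0,0],[-0.006,0.005,0,0,0,0,0],[-0.006,0.005,0,0,0,0,0],[-0.005,0.005,0,0,0,0,0],[0,0,0,0,0,0,0],[0,0,0,0,0,0,0]]]'
python3 - <<'E'
from h import *
plan([box(92,20,102),box(92,20,180)],81.7)
s=eyes.snapshot("side"); t=eyes.snapshot("top")
a=cv2.resize(s["pixels"][130:250,148:248],None,fx=4,fy=4);b=cv2.resize(t["pixels"][180:280,162:252],None,fx=4,fy=4)
b=cv2.copyMakeBorder(b,0,80,0,0,0); save("p1.png",np.hstack([a,b]))
E
```

```text
t: 4.2
tcp_pos: [0.5554, 0.2308, 0.1013]
tool_rot: [0.072, 0.997, 0.0, 0.0]
force: [0.1, 0.4, -0.4]
finger_gap: 0.004
gripper_force: 0.0
t 4.2 tcp [0.5554 0.2308 0.1013] yaw 81.70 tilt [0.0007 0.0003] q6 -1.22 f [ 0.1  0.4 -0.4] gap 0.004
turn units z: -0.000
[0.5548 0.2308 0.102 ] units [ 0.0007 -0.0001 -0.0008]
[0.5548 0.2308 0.18  ] units [ 0.      0.     -0.0975]
```

View pics/p1.png

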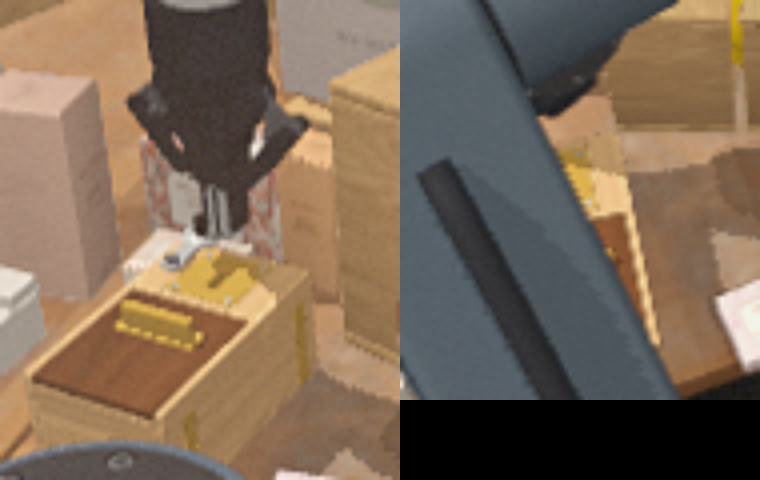

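Side half: cover swung back, keyhole clear at about (235,270). A nudge more, then off to the rack; first check heights along the way.

```bash
python3 -m pendant '[[[0,0.004,0,0,0,0,0],[0,0,0,0,0,0,0],[0,-0.006,0,0,0,0,0],[0,0,-0.03,0,0,0,0],[0,0,-0.05,0,0,0,0],[0,0,-0.05,0,0,0,0],[0,0,-0.05,0,0,0,0],[0,0,0,0,0,0,0]]]'
python3 - <<'E'
from h import *
plan([[.433,-.0175,.26],[.433,-.0175,.181]],81.7)
T=np.load("top0.npy",allow_pickle=True).item(); c=cloud(T).reshape(-1,3)
for x0 in np.arange(.36,.66,.05):
    print(round(x0,2),[int(1000*c[(abs(c[:,0]-x0-.025)<.025)&(abs(c[:,1]-y-.025)<.025),2].max(initial=0)) for y in np.arange(-.15,.3,.05)])
E
```

```text
t: 5.1
tcp_pos: [0.5584, 0.2295, 0.2518]
tool_rot: [0.072, 0.997, 0.002, 0.006]
force: [0.7, -0.0, 1.2]
finger_gap: 0.0
gripper_force: 0.0
t 5.1 tcp [0.5584 0.2295 0.2518] yaw 81.69 tilt [0.013  0.0029] q6 -1.22 f [ 0.7 -0.   1.2] gap 0.000
turn units z: -0.001
[ 0.433  -0.0175  0.26  ] units [ 0.1106 -0.3282 -0.0103]
[ 0.433  -0.0175  0.181 ] units [0.     0.     0.0988]
0.36 [8, 155, 155, 22, 33, 32, 86, 87, 87]
0.41 [12, 205, 202, 201, 156, 10, 86, 102, 93]
0.46 [8, 0, 205, 190, 151, 7, 86, 89, 86]
0.51 [132, 197, 206, 207, 205, 206, 88, 102, 88]
0.56 [129, 206, 330, 206, 340, 208, 202, 11, 33]
0.61 [6, 308, 333, 267, 338, 207, 111, 112, 90]
0.66 [205, 312, 310, 239, 237, 208, 115, 111, 89]
```

```bash
python3 -m pendant '[[[0.03,-0.01,0,0,0,0,0],[0.035,-0.03,0,0,0,0,0],[0.03,-0.04,0,0,0,0,0.5],[0.0156,-0.045,0,0,0,0,0.5],[0,-0.05,0,0,0,0,0.5],[0,-0.05,0,0,0,0,0.5],[0,-0.05,0,0,0,0,0.5],[0,-0.035,0,0,0,0,0.5],[0,-0.018,0,0,0,0,0.5],[0,0,0,0,0,0,0.5]]]'
python3 -m pendant '[[[0,0,0,0,0,0.93,0.5],[0,0,0,0,0,0.93,0.5],[0,0,0,0,0,0.93,0.5],[0,0,0,0,0,0.93,0.5],[0,0,0,0,0,0.93,0.5],[0,0,0,0,0,0.93,0.5],[0,0,0,0,0,0.93,0.5],[0,0,0,0,0,0.93,0.5],[0,0,0,0,0,0.93,0.5],[0,0,0,0,0,0.93,0.5],[0,0,0,0,0,0.93,0.5],[0,0,0,0,0,0.93,0.5],[0,0,0,0,0,0.93,0.5],[0,0,0,0,0,0.93,0.5],[0,0,0,0,0,0,0.5],[0,0,0,0,0,0,0.5]]]'
python3 - <<'E'
from h import *
plan([[.433,-.0175,.25],[.433,-.0175,.181]],-8.06)
s=eyes.snapshot("side"); t=eyes.snapshot("top")
for n,q,(a,b,c,d) in (("s",s,(258,170,312,215)),("t",t,(250,190,320,225))):
    for k in COL:
        try: print(n,k,blob(q,k,(a,b,c,d))[1][4],blob(q,k,(a,b,c,d))[0])
        except Exception as e: print(n,k,"none")
E
```

```text
t: 6.1
tcp_pos: [0.4288, -0.0195, 0.2449]
tool_rot: [0.074, 0.997, 0.0, -0.0]
force: [-0.3, 0.4, 0.5]
finger_gap: 0.498
gripper_force: 0.0
t: 7.7
tcp_pos: [0.4291, -0.0173, 0.2451]
tool_rot: [0.753, 0.658, -0.0, -0.0]
force: [0.4, -0.0, -0.1]
finger_gap: 0.504
gripper_force: 0.0
t 7.7 tcp [ 0.4291 -0.0173  0.2451] yaw -7.65 tilt [-0.0006  0.0004] q6 -0.17 f [ 0.4 -0.  -0.1] gap 0.504
turn units z: 0.060
[ 0.433  -0.0175  0.25  ] units [ 0.0004  0.0048 -0.0062]
[ 0.433  -0.0175  0.181 ] units [0.     0.     0.0863]
s red 137 [282.66423358 195.21167883]
s yellow 125 [263.16  190.128]
s blue 25 [302.04 195.2 ]
t red none
t yellow none
t blue none
```

```bash
python3 -m pendant '[[[0,0.0045,0,0,0,0.06,0.5],[0,0,0.02,0,0,0,0.5],[0,0,0.02,0,0,0,0.5],[0,0,0.02,0,0,0,0.5],[0,0,0.01,0,0,0,0.5],[0,0,0.01,0,0,0,0.5],[0,0,0,0,0,0,0.5],[0,0,0,0,0,0,0.5]]]'
python3 - <<'E'
from h import *
plan([[.433,-.0175,.181]],-8.06)
s=eyes.snapshot("side"); t=eyes.snapshot("top")
a=cv2.resize(s["pixels"][150:250,240:340],None,fx=4,fy=4);b=cv2.resize(t["pixels"][160:260,240:340],None,fx=4,fy=4)
save("p2.png",np.hstack([a,b]))
E
```

```text
t: 8.6
tcp_pos: [0.4333, -0.0185, 0.1815]
tool_rot: [0.756, 0.654, 0.0, 0.0]
force: [-0.7, 0.9, -0.0]
finger_gap: 0.499
gripper_force: 0.0
t 8.6 tcp [ 0.4333 -0.0185  0.1815] yaw -8.24 tilt [ 0.0005 -0.0001] q6 -0.16 f [-0.7  0.9 -0. ] gap 0.499
turn units z: -0.026
[ 0.433  -0.0175  0.181 ] units [ 0.0012 -0.0005  0.0006]
```

View pics/p2.png

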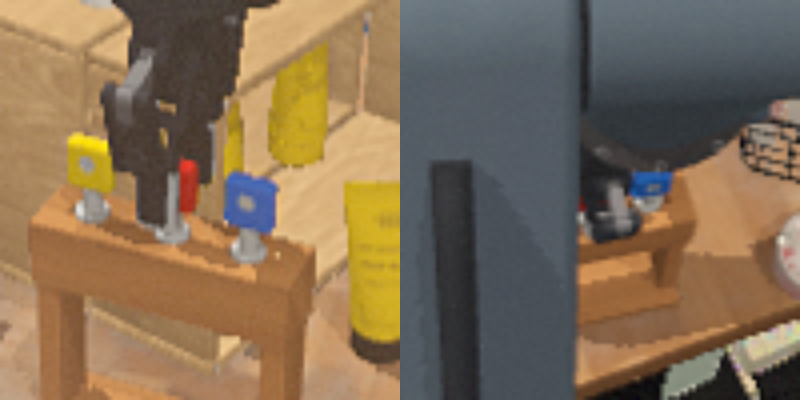

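The fingers straddle the red head: near finger at (150,190), red visible at (188,185), blue at (250,200) and yellow at (90,165) untouched. Close.

```bash
python3 -m pendant '[[[0.0012,0,0,0,0,0,0.3],[0,0,0,0,0,0,0],[0,0,0,0,0,0,0],[0,0,0,0,0,0,0],[0,0,0,0,0,0,0],[0,0,0,0,0,0,0],[0,0,0,0,0,0,0],[0,0,0,0,0,0,0]]]' 60
python3 - <<'E'
from h import *
plan([],-8.06)
E
```

```text
t: 9.5
tcp_pos: [0.4332, -0.0175, 0.1815]
tool_rot: [0.756, 0.654, 0.0, 0.0]
force: [-0.5, 0.1, 6.2]
finger_gap: 0.133
gripper_force: 60.6
t 9.5 tcp [ 0.4332 -0.0175  0.1815] yaw -8.24 tilt [ 0.0004 -0.0001] q6 -0.16 f [-0.5  0.1  6.2] gap 0.133
turn units z: -0.027
```

```bash
python3 -m pendant '[[[0,0,-0.008,0,0,0,0],[0,0,-0.015,0,0,0,0],[0,0,-0.02,0,0,0,0],[0,0,-0.025,0,0,0,0],[0,0,-0.03,0,0,0,0],[0,0,-0.025,0,0,0,0],[0,0,-0.012,0,0,0,0],[0,0,0,0,0,0,0],[0,0,0,0,0,0,0]]]'
python3 - <<'E'
from h import *
plan([box(52.5,0,290)],-8.31)
s=eyes.snapshot("side")
K=list(COL)
for k,roi in (("red",(240,100,330,215)),("yellow",(255,180,275,200)),("blue",(290,185,312,205))): print(k,blob(s,k,roi)[:2])
save("p3.png",s["pixels"][110:240,230:340],5)
E
```

```text
t: 10.4
tcp_pos: [0.4325, -0.0174, 0.2887]
tool_rot: [0.756, 0.654, -0.0, -0.001]
force: [-0.1, 0.2, -0.8]
finger_gap: 0.129
gripper_force: 60.0
t 10.4 tcp [ 0.4325 -0.0174  0.2887] yaw -8.24 tilt [-0.0012  0.0003] q6 -0.16 f [-0.1  0.2 -0.8] gap 0.129
turn units z: 0.010
[0.5128 0.2167 0.29  ] units [ 0.304   0.0571 -0.0017]
red (array([288.95, 150.5 ]), array([288, 144,   3,  14,  40], dtype=int32))
yellow (array([262.58695652, 190.02173913]), array([257, 183,  12,  15, 138], dtype=int32))
blue (array([301.06666667, 194.73333333]), array([297, 194,   9,   3,  15], dtype=int32))
```

View pics/p3.png

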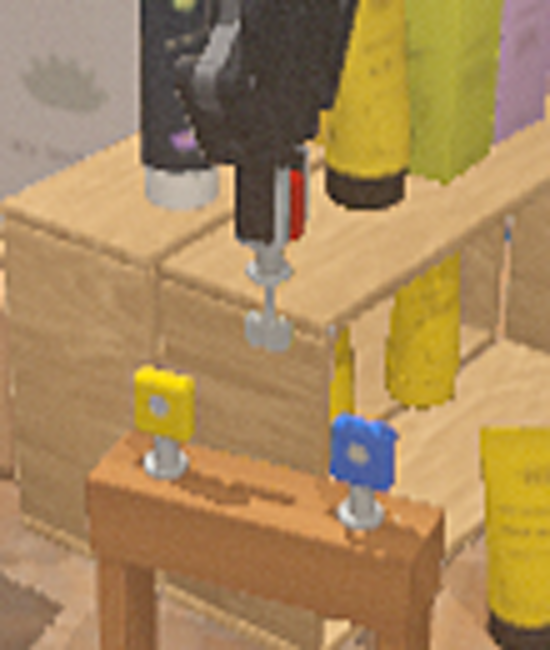

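Key is held straight, tip at (268,335); the blue and yellow keys are in place. Turn 90° back, then go over to the box.

```bash
python3 -m pendant '[[[0,0,0,0,0,-0.6,0],[0,0,0,0,0,-0.934,0],[0,0,0,0,0,-0.934,0],[0,0,0,0,0,-0.934,0],[0,0,0,0,0,-0.934,0],[0,0,0,0,0,-0.934,0],[0,0,0,0,0,-0.934,0],[0,0,0,0,0,-0.934,0],[0,0,0,0,0,-0.934,0],[0,0,0,0,0,-0.934,0],[0,0,0,0,0,-0.934,0],[0,0,0,0,0,-0.934,0],[0,0,0,0,0,-0.934,0],[0,0,0,0,0,-0.934,0],[0,0,0,0,0,-0.33,0],[0,0,0,0,0,0,0],[0,0,0,0,0,0,0]]]'
python3 - <<'E'
from h import *
plan([box(20,0,290),box(52.5,0,290)],81.69)
E
```

```text
t: 12.15
tcp_pos: [0.4326, -0.0174, 0.2885]
tool_rot: [0.073, 0.997, 0.0, -0.001]
force: [0.4, 0.5, -1.3]
finger_gap: 0.129
gripper_force: 59.8
t 12.2 tcp [ 0.4326 -0.0174  0.2885] yaw 81.58 tilt [-0.002   0.0006] q6 -1.72 f [ 0.4  0.5 -1.3] gap 0.129
turn units z: -0.016
[0.4807 0.2214 0.29  ] units [-0.0163  0.3041 -0.0019]
[0.5128 0.2167 0.29  ] units [-0.0406 -0.      0.    ]
```

```bash
python3 -m pendant '[[[0,0.012,0,0,0,-0.016,0],[0,0.03,0,0,0,0,0],[0,0.035,0,0,0,0,0],[0,0.04,0,0,0,0,0],[0,0.04,0,0,0,0,0],[0,0.04,0,0,0,0,0],[-0.008,0.04,0,0,0,0,0],[-0.015,0.035,0,0,0,0,0],[-0.016,0.022,0,0,0,0,0],[-0.012,0.01,0,0,0,0,0],[-0.006,0,0.01,0,0,0,0],[0,0,0.03,0,0,0,0],[0,0,0.04,0,0,0,0],[0,0,0.04,0,0,0,0],[0,0,0.018,0,0,0,0],[0,0,0.01,0,0,0,0],[0,0,0,0,0,0,0],[0,0,0,0,0,0,0]]]'
python3 - <<'E'
from h import *
plan([box(52.5,0,170)],81.69)
s=eyes.snapshot("side");t=eyes.snapshot("top");np.save("s4.npy",s,allow_pickle=True);np.save("t4.npy",t,allow_pickle=True)
a=cv2.resize(s["pixels"][165:255,150:235],None,fx=6,fy=6,interpolation=cv2.INTER_CUBIC);b=cv2.resize(t["pixels"][195:285,175:223],None,fx=6,fy=6)
save("p4.png",np.hstack([a,b])); print(a.shape,b.shape)
E
```

```text
t: 13.95
tcp_pos: [0.5136, 0.2163, 0.1715]
tool_rot: [0.072, 0.997, 0.0, 0.0]
force: [-0.7, -0.7, -0.4]
finger_gap: 0.129
gripper_force: 59.8
t 13.9 tcp [0.5136 0.2163 0.1715] yaw 81.71 tilt [0.0009 0.0001] q6 -1.23 f [-0.7 -0.7 -0.4] gap 0.129
turn units z: 0.003
[0.5128 0.2167 0.17  ] units [0.001  0.0004 0.0018]
(540, 510, 3) (540, 288, 3)
```

View pics/p4.png

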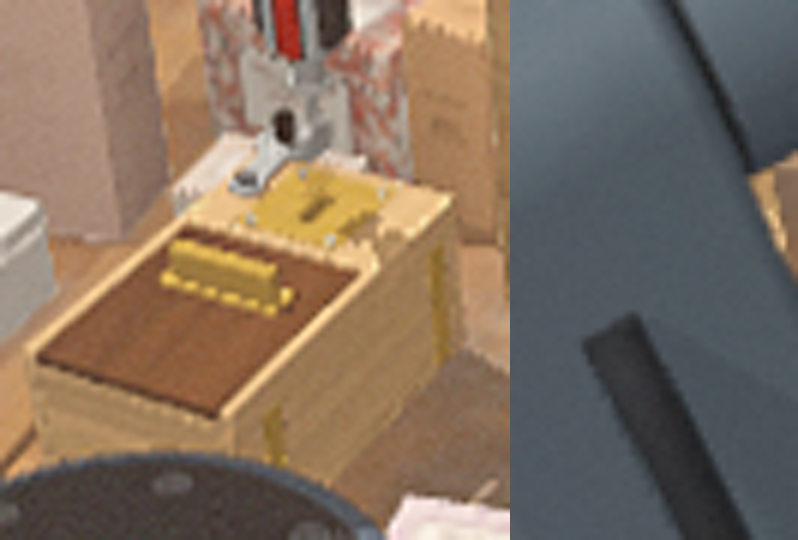

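Side view: keyhole slot at (318,207), plate screws at (303,172), (383,192), (333,240), (252,217); the red head is at (285,25), its collar (293,68). The top view is blocked by the arm. I lower the key to just above the plate and compare in the side view.

```bash
python3 -m pendant '[[[0,0,0.0125,0,0,0,0],[0,0,0.01,0,0,0,0],[0,0,0,0,0,0,0],[0,0,0,0,0,0,0]]]'
python3 - <<'E'
from h import *
plan([box(52.5,0,170)],81.69)
s=eyes.snapshot("side");np.save("s5.npy",s,allow_pickle=True)
s4=np.load("s4.npy",allow_pickle=True).item()
for z in (.080,.0806): print("keyhole",plane(s4,202.5,198.9,z))
o=monitor.sense()["tcp_pos"]; print("pred",o)
K=np.array(s["intrinsics"])
def proj(p): q=K@(att(s).T@(np.array(p)-s["eye"])); return q[:2]/q[2]
for n,dz in(("collar top",-.0275),("collar bottom",-.0315),("tip",-.0655)):
    u=proj(o+[0,0,dz]); print(n,u,"crop px",(u-[175,165]+.5)*10-.5)
save("p5.png",s["pixels"][165:222,175:235],10)
E
```

```text
t: 14.45
tcp_pos: [0.5128, 0.2166, 0.1525]
tool_rot: [0.072, 0.997, -0.0, -0.0]
force: [0.4, 0.7, -0.1]
finger_gap: 0.13
gripper_force: 59.8
t 14.4 tcp [0.5128 0.2166 0.1525] yaw 81.75 tilt [-0.001  -0.0002] q6 -1.23 f [ 0.4  0.7 -0.1] gap 0.130
turn units z: 0.009
[0.5128 0.2167 0.17  ] units [ 0.      0.0001 -0.0219]
keyhole [0.51195318 0.21764152 0.08      ]
keyhole [0.51111983 0.21720019 0.0806    ]
pred [0.51312197 0.21664713 0.1527456 ]
collar top [201.44825238 183.63501774] crop px [268.98252383 190.85017744]
collar bottom [201.5921536  184.99647649] crop px [270.42153597 204.46476487]
tip [202.79241729 196.35224925] crop px [282.42417286 318.02249253]
```

View pics/p5.png

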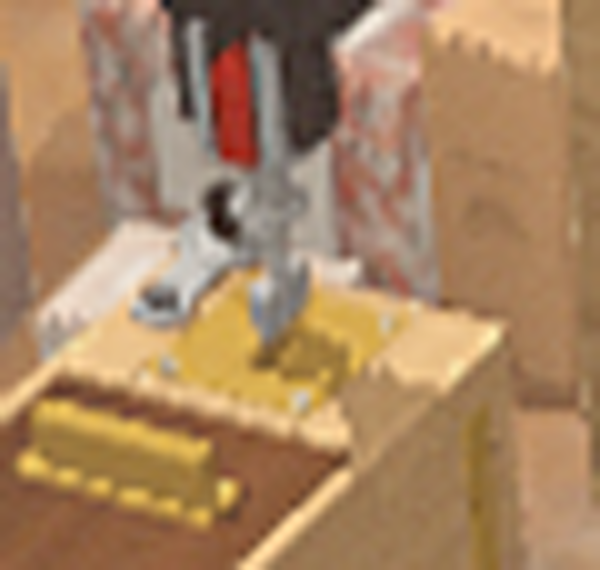

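Blade seen over the plate, lower edge from about (265,345) to (300,315), collar near (280,190); keyhole would be at (279,343). Get the blade outline in numbers.

Run:
```python
from h import *
s=np.load("s5.npy",allow_pickle=True).item(); h=cv2.cvtColor(s["pixels"],cv2.COLOR_RGB2HSV)
print("sat cols 196..210")
for v in range(182,203): print(v,h[v,196:211,1],h[v,196:211,2])
K=np.array(s["intrinsics"]); o=np.array([.5130,.2166,.1526])
def proj(p): q=K@(att(s).T@(np.array(p)-s["eye"])); return (q[:2]/q[2]).round(2)
ex=np.r_[np.cos(YB),np.sin(YB),0]; ey=np.r_[-ex[1],ex[0],0]
for dx in(-.01,.01):
  for dy in(-.0025,.0025):
    for dz in (-.0655,-.0515): print(dx,dy,dz,proj(o+ex*dx+ey*dy+[0,0,dz]))
print("collar side extents",[proj(o+[0,0,-.0295]+.01*np.array([np.cos(a),np.sin(a),0])) for a in np.radians([27+90,27-90,27,207])])
```

```text
sat cols 196..210
182 [ 38  36  41  43  36  26  28  28  29  38  33  33  81 121 114] [176 155 169 141 129 137 127 128 182 183 178 177 133 156 154]
183 [ 49  58  34  22  27  24  26  27  31  36  38  32  71 145 112] [115  97 127 162 131 140 137 123 150 164 182 178 137 153 161]
184 [ 90  64  22  14  30  26  29  34  33  27  31  34  69 134 127] [ 51  68 153 181 126 137 134 126 125 133 181 175 145 146 156]
185 [118  57  16  21  27  27  30  30  21  29  36  33  60 111  99] [ 52  81 202 169 140 151 128 128 149 133 183 177 145 138 137]
186 [130  65  19  20  22  18  30  21  25  34  37  36  51  75 103] [ 51  67 144 154 163 160 155 145 143 156 181 176 155 153 146]
187 [178  93  78  25  22  19  25  32  36  37  32  32  50  76  88] [ 43  52  69 153 172 147 144 129 171 174 177 176 152 151 166]
188 [ 29 118  76  27  23  23  31  40  35  36  37  30  52  89  71] [114  56  77 132 145 156 139 134 180 179 173 177 158 140 168]
189 [14 23 34 20 29 24 26 46 44 33 34 31 41 88 72] [204 169 112 128 125 137 136 139 169 169 172 174 163 134 156]
190 [17 14 18 13 22 32 21 32 30 44 45 45 38 93 68] [200 203 158 153 127 1
[... 1277 characters left out ...]
75 163 165 160 156 158 224]
201 [153 157 161 158 154 151 155 155 161 158 157 153 161 157 161] [215 217 209 204 146 115 135 171 162 161 164 160 160 164 229]
202 [153 161 153 158 163 162 155 170 164 157 157 160 157 164 148] [216 215 213 216 205 206 211 153 152 156 164 215 161 160 190]
-0.01 -0.0025 -0.0655 [201.48 198.57]
-0.01 -0.0025 -0.0515 [200.97 193.92]
-0.01 0.0025 -0.0655 [199.83 198.12]
-0.01 0.0025 -0.0515 [199.31 193.48]
0.01 -0.0025 -0.0655 [205.73 194.75]
0.01 -0.0025 -0.0515 [205.26 190.14]
0.01 0.0025 -0.0655 [204.09 194.31]
0.01 0.0025 -0.0515 [203.62 189.71]
collar side extents [array([197.53, 184.77]), array([205.5 , 184.02]), array([201.37, 182.4 ]), array([201.68, 186.42])]
```

Blade outline matches the robot's own prediction to 0.3 px, so the side camera and robot agree. Now refine the keyhole from the four screws and the slot in the earlier side picture.

Run:
```python
from h import *
s=np.load("s4.npy",allow_pickle=True).item(); h=cv2.cvtColor(s["pixels"],cv2.COLOR_RGB2HSV).astype(float)
g=lambda x,y:(150+(x+.5)/6-.5,165+(y+.5)/6-.5)
P=[]
for x,y in((303,172),(383,192),(333,240),(252,217)):
    u,v=g(x,y);u0,v0=int(round(u)),int(round(v)); w=np.clip(130-h[v0-2:v0+3,u0-2:u0+3,1],0,None); V,U=np.mgrid[v0-2:v0+3,u0-2:u0+3]
    c=((U*w).sum()/w.sum(),(V*w).sum()/w.sum()); P.append(plane(s,*c,.0803)); print(np.round(c,2),P[-1].round(4))
P=np.array(P); print("mean",P.mean(0),"sides",[np.linalg.norm(P[i]-P[i-1]).round(4) for i in range(4)],"diag mids",(P[0]+P[2])/2,(P[1]+P[3])/2)
print("yaw",[np.degrees(np.arctan2(*(a-b)[1::-1])) for a,b in((P[1],P[2]),(P[0],P[3]))])
val=h[...,2]
for v in range(192,206): print(v,val[v,194:214].astype(int))
m=np.zeros(val.shape,bool); m[194:205,196:209]=val[194:205,196:209]<160
v,u=np.nonzero(m); print(len(u),u.mean(),v.mean(),plane(s,u.mean(),v.mean(),.0803))
```

```text
[200.01 191.75] [0.5415 0.2384 0.0803]
[213.58 196.52] [0.5302 0.1945 0.0803]
[204.84 205.47] [0.4854 0.199  0.0803]
[191.19 201.19] [0.4934 0.2407 0.0803]
mean [0.51261507 0.21814724 0.0803    ] sides [np.float64(0.0482), np.float64(0.0453), np.float64(0.0449), np.float64(0.0424)] diag mids [0.51346195 0.2186869  0.0803    ] [0.51176819 0.21760757 0.0803    ]
yaw [np.float64(-5.709298296238486), np.float64(-2.7520853922078894)]
192 [202 201 152 161 207 201 193 183 208 218 203 217 213 226 224 227 209 135
 124 155]
193 [206 157 160 227 227 200 177 192 205 199 204 210 230 229 228 225 177 155
 133 140]
194 [161 162 224 226 222 207 165 196 197 193 195 197 221 221 225 229 223 221
 217 194]
195 [151 235 221 216 217 216 209 198 197 196 197 211 214 217 217 217 220 223
 233 231]
196 [166 218 214 215 215 219 222 199 201 182 204 215 218 212 213 213 211 215
 219 216]
197 [205 211 217 216 213 215 202 197 183 180 184 206 207 217 216 215 213 214
 214 209]
198 [216 218 216 217 216 216 213 200 166 142 151 162 217 218 216 217 218 216
 216 216]
199 [214 216 215 216 218 221 210 168 143 128 174 205 219 218 216 220 222 223
 219 210]
200 [214 214 214 216 219 205 169 134 131 173 215 221 219 220 221 222 181 183
 183 231]
201 [215 214 214 217 208 205 141 125 171 215 223 218 221 223 184 186 157 154
 163 200]
202 [217 216 215 215 213 216 205 205 213 222 216 219 220 183 154 155 162 169
 180 232]
203 [225 219 204 218 216 218 220 219 218 216 217 219 178 151 154 168 173 176
 183 250]
204 [233 230 223 226 197 219 218 217 217 218 212 210 205 188 163 166 174 174
 178 206]
205 [203 226 245 238 220 226 210 220 207 206 223 188 206 209 224 171 230 231
 171 175]
11 203.54545454545453 200.36363636363637 [0.50599505 0.21194869 0.0803    ]
```

Run:
```python
from h import *
s=np.load("s4.npy",allow_pickle=True).item(); K=np.array(s["intrinsics"])
def proj(p): q=K@(att(s).T@(np.array(p)-s["eye"])); return (q[:2]/q[2]).round(2)
ex=np.r_[np.cos(YB),np.sin(YB),0]; ey=np.r_[-ex[1],ex[0],0]; k=np.array([.5128,.2170,.080])
print("centre",proj(k))
for nm,a,b,z in(("top rim",12.75,5.1,0),("slot",11.25,3.6,-1.5)):
    for x,y in((-a,-b),(-a,b),(a,b),(a,-b)): print(nm,x,y,proj(k+(ex*x+ey*y+[0,0,z])/1000))
h=cv2.cvtColor(s["pixels"],cv2.COLOR_RGB2HSV)[...,2].astype(float); c=np.array(s["pixels"]).astype(int)
w=np.clip(212-h[195:203,199:207],0,None); w[:2,:3]=0; V,U=np.mgrid[195:203,199:207]; print("weighted slot centre",(U*w).sum()/w.sum(),(V*w).sum()/w.sum())
# plate edges: yellow mask (sat>130) vs deck, along box lines through the keyhole
S=cv2.cvtColor(s["pixels"],cv2.COLOR_RGB2HSV)[...,1].astype(np.float32)
for nm,d in(("x",ex),("y",ey)):
  for o in (-18,-14,14,18):
    q=np.arange(-34,35,2); e=ey if nm=="x" else ex
    uv=np.array([proj(k+(d*t+e*o)/1000) for t in q],np.float32)
    print(nm,o,list(zip(q.tolist(),cv2.remap(S,uv[:,0:1],uv[:,1:2],cv2.INTER_LINEAR)[:,0].astype(int).tolist()))[:9],"...",list(zip(q.tolist(),cv2.remap(S,uv[:,0:1],uv[:,1:2],cv2.INTER_LINEAR)[:,0].astype(int).tolist()))[-9:])
```

```text
centre [202.87 198.77]
top rim -12.75 -5.1 [201.82 201.7 ]
top rim -12.75 5.1 [198.46 200.77]
top rim 12.75 5.1 [203.89 195.9 ]
top rim 12.75 -5.1 [207.21 196.79]
slot -11.25 -3.6 [201.7  201.76]
slot -11.25 3.6 [199.33 201.11]
slot 11.25 3.6 [204.11 196.8 ]
slot 11.25 -3.6 [206.46 197.43]
weighted slot centre 202.19795221843003 198.89590443686006
x -18 [(-34, 112), (-32, 106), (-30, 106), (-28, 115), (-26, 124), (-24, 106), (-22, 76), (-20, 63), (-18, 60)] ... [(18, 103), (20, 71), (22, 88), (24, 102), (26, 105), (28, 104), (30, 110), (32, 98), (34, 77)]
x -14 [(-34, 112), (-32, 107), (-30, 104), (-28, 120), (-26, 147), (-24, 157), (-22, 154), (-20, 136), (-18, 131)] ... [(18, 161), (20, 149), (22, 132), (24, 109), (26, 103), (28, 100), (30, 94), (32, 89), (34, 109)]
x 14 [(-34, 109), (-32, 104), (-30, 106), (-28, 113), (-26, 132), (-24, 163), (-22, 162), (-20, 159), (-18, 158)] ... [(18, 165), (20, 161), (22, 146), (24, 128), (26, 112), (28, 95), (30, 73), (32, 57), (34, 49)]
x 18 [(-34, 111), (-32, 106), (-30, 106), (-28, 108), (-26, 107), (-24, 104), (-22, 108), (-20, 130), (-18,
[... 271 characters left out ...]
6, 103), (28, 115), (30, 105), (32, 102), (34, 101)]
y -14 [(-34, 109), (-32, 107), (-30, 109), (-28, 120), (-26, 130), (-24, 146), (-22, 160), (-20, 163), (-18, 160)] ... [(18, 162), (20, 163), (22, 155), (24, 146), (26, 124), (28, 111), (30, 106), (32, 105), (34, 103)]
y 14 [(-34, 101), (-32, 101), (-30, 102), (-28, 104), (-26, 117), (-24, 126), (-22, 122), (-20, 143), (-18, 160)] ... [(18, 115), (20, 134), (22, 149), (24, 148), (26, 130), (28, 116), (30, 111), (32, 83), (34, 35)]
y 18 [(-34, 101), (-32, 101), (-30, 100), (-28, 102), (-26, 116), (-24, 127), (-22, 121), (-20, 76), (-18, 103)] ... [(18, 135), (20, 68), (22, 84), (24, 124), (26, 128), (28, 122), (30, 112), (32, 92), (34, 47)]
```

Fusing slot edges, plate edges and the first estimate, the keyhole is at about (0.5126, 0.2176); shift the key 0.5 mm / 0.9 mm and feel the way in.

```bash
python3 -m pendant '[[[0.0007,0.0012,0,0,0,0,0],[0,0,0.003,0,0,0,0],[0,0,0.003,0,0,0,0],[0,0,0.002,0,0,0,0],[0,0,0.002,0,0,0,0],[0,0,0.002,0,0,0,0],[0,0,0,0,0,0,0]]]'
python3 - <<'E'
from h import *
plan([],81.69)
E
```

```text
t: 15.2
tcp_pos: [0.5126, 0.2176, 0.143]
tool_rot: [0.072, 0.997, -0.0, -0.0]
force: [0.6, 0.1, -0.7]
finger_gap: 0.129
gripper_force: 59.8
t 15.2 tcp [0.5126 0.2176 0.143 ] yaw 81.74 tilt [-0.0005 -0.0001] q6 -1.23 f [ 0.6  0.1 -0.7] gap 0.129
turn units z: 0.008
```

```bash
python3 -m pendant '[[[0,0,0.003,0,0,0,0],[0,0,0.003,0,0,0,0],[0,0,0.003,0,0,0,0],[0,0,0.003,0,0,0,0],[0,0,0,0,0,0,0]]]'
python3 - <<'E'
from h import *
plan([],81.69)
E
```

```text
t: 15.7
tcp_pos: [0.5125, 0.2176, 0.1333]
tool_rot: [0.072, 0.997, -0.0, -0.0]
force: [0.1, -0.4, -1.2]
finger_gap: 0.13
gripper_force: 59.8
t 15.7 tcp [0.5125 0.2176 0.1333] yaw 81.75 tilt [-0.0009 -0.0002] q6 -1.23 f [ 0.1 -0.4 -1.2] gap 0.130
turn units z: 0.008
```

In, with no force. Home is at TCP z ≈ 0.1115; go on.

```bash
python3 -m pendant '[[[0,0,0.004,0,0,0,0],[0,0,0.004,0,0,0,0],[0,0,0.004,0,0,0,0],[0,0,0.004,0,0,0,0],[0,0,0.004,0,0,0,0],[0,0,0.003,0,0,0,0],[0,0,0.003,0,0,0,0],[0,0,0.002,0,0,0,0],[0,0,0,0,0,0,0]]]'
python3 - <<'E'
from h import *
plan([],81.69)
E
```

```text
t: 16.6
tcp_pos: [0.5127, 0.2177, 0.1116]
tool_rot: [0.072, 0.997, -0.0, -0.0]
force: [-0.3, -0.3, 3.3]
finger_gap: 0.13
gripper_force: 60.3
t 16.6 tcp [0.5127 0.2177 0.1116] yaw 81.75 tilt [-0.0001 -0.0001] q6 -1.23 f [-0.3 -0.3  3.3] gap 0.130
turn units z: 0.009
```

Collar touches (3 N at z = 0.1116): home. Turn clockwise.

```bash
python3 -m pendant '[[[0,0,0.0006,0,0,0.5,0],[0,0,0,0,0,0.8,0],[0,0,0,0,0,0.8,0],[0,0,0,0,0,0.8,0],[0,0,0,0,0,0.8,0],[0,0,0,0,0,0.8,0],[0,0,0,0,0,0.8,0],[0,0,0,0,0,0,0]]]'
python3 - <<'E'
from h import *
plan([],-11); print(monitor.sense()["ft_torque"])
E
```

```text
t: 17.4
tcp_pos: [0.5131, 0.2178, 0.1116]
tool_rot: [0.38, 0.925, 0.0, 0.0]
force: [-0.7, -0.3, 6.3]
finger_gap: 0.128
gripper_force: 60.8
t 17.4 tcp [0.5131 0.2178 0.1116] yaw 45.32 tilt [0.0012 0.0002] q6 -0.59 f [-0.7 -0.3  6.3] gap 0.128
turn units z: 8.192
[-0.05126607  0.22362163  0.02130739]
```

```bash
python3 -m pendant '[[[0,0,0,0,0,0.8,0],[0,0,0,0,0,0.8,0],[0,0,0,0,0,0.8,0],[0,0,0,0,0,0.8,0],[0,0,0,0,0,0.8,0],[0,0,0,0,0,0.8,0],[0,0,0,0,0,0.8,0],[0,0,0,0,0,0.8,0],[0,0,0,0,0,0.8,0],[0,0,0,0,0,0.6,0],[0,0,0,0,0,0.5,0],[0,0,0,0,0,0,0],[0,0,0,0,0,0,0]]]'
python3 - <<'E'
from h import *
plan([],-12); print(monitor.sense()["ft_torque"])
E
```

```text
t: 18.7
tcp_pos: [0.5124, 0.2174, 0.1116]
tool_rot: [0.775, 0.632, -0.0, 0.0]
force: [-1.9, -0.5, 6.1]
finger_gap: 0.131
gripper_force: 61.0
t 18.7 tcp [0.5124 0.2174 0.1116] yaw -11.62 tilt [-0.0004 -0.0004] q6 0.40 f [-1.9 -0.5  6.1] gap 0.131
turn units z: 0.055
[-0.12705969  0.46418375  0.03237703]
```

```bash
python3 -m pendant '[[[0,0,0,0,0,0.5,0],[0,0,0,0,0,0.3,0],[0,0,0,0,0,0,0],[0,0,0,0,0,0,0.4],[0,0,0,0,0,0,0.4],[0,0,0,0,0,0,0.4],[0,0,0,0,0,0,0.4],[0,0,0,0,0,0,0.4],[0,0,-0.01,0,0,0,0.4],[0,0,-0.02,0,0,0,0.4],[0,0,-0.03,0,0,0,0.4],[0,0,-0.03,0,0,0,0.4],[0,0,-0.01,0,0,0,0.4],[0,0,0,0,0,0,0.4]]]'
python3 - <<'E'
from h import *
plan([],-12)
s=eyes.snapshot("side");save("p6.png",s["pixels"][150:250,150:235],6)
E
```

```text
t: 20.1
tcp_pos: [0.5136, 0.2179, 0.1923]
tool_rot: [0.805, 0.593, 0.002, 0.001]
force: [-0.7, -0.8, -0.3]
finger_gap: 0.399
gripper_force: 0.0
t 20.1 tcp [0.5136 0.2179 0.1923] yaw -17.25 tilt [0.0034 0.0007] q6 0.50 f [-0.7 -0.8 -0.3] gap 0.399
turn units z: -0.764
```

View pics/p6.png

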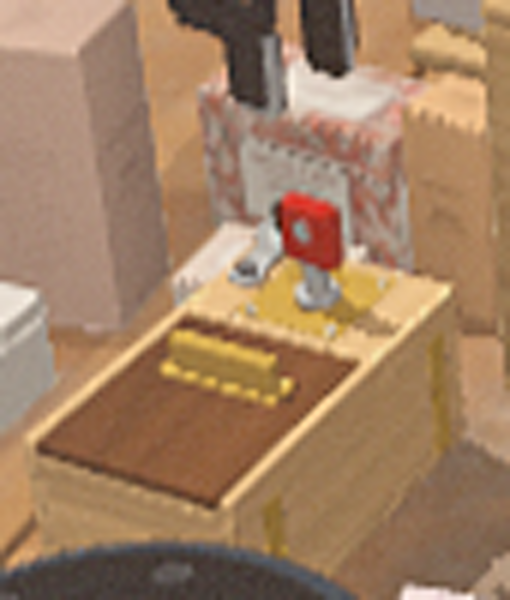

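Picture: red key stands in the lock at (315,240), head turned a quarter; cover aside, lid shut. Turn the tool back, close and go behind the rib.

```bash
python3 -m pendant '[[[0,0,0,0,0,-0.6,0],[0,0,0,0,0,-0.9,0],[0,0,0,0,0,-0.9,0],[0,0,0,0,0,-0.9,0],[0,0,0,0,0,-0.9,0],[0,0,0,0,0,-0.9,0],[0,0,0,0,0,-0.9,0],[0,0,0,0,0,-0.9,0],[0,0,0,0,0,-0.9,0],[0,0,0,0,0,-0.9,0],[0,0,0,0,0,-0.9,0],[0,0,0,0,0,-0.9,0],[0,0,0,0,0,-0.9,0],[0,0,0,0,0,-0.9,0],[0,0,0,0,0,-0.9,0],[0,0,0,0,0,-0.9,0],[0,0,0,0,0,-0.3,0],[0,0,0,0,0,0,0],[0,0,0,0,0,0,0]]]'
python3 - <<'E'
import h; from h import *
h.C=np.array([.4606,.2252])
plan([box(9,0,190),box(9,0,101),box(-68,0,101)],81.69)
E
```

```text
t: 22.05
tcp_pos: [0.5121, 0.2175, 0.1897]
tool_rot: [0.072, 0.997, -0.0, -0.001]
force: [0.4, 0.4, -0.1]
finger_gap: -0.002
gripper_force: 0.0
t 22.1 tcp [0.5121 0.2175 0.1897] yaw 81.70 tilt [-0.0022 -0.0004] q6 -1.23 f [ 0.4  0.4 -0.1] gap -0.002
turn units z: 0.001
[0.4695 0.2239 0.19  ] units [ 0.0538  0.0002 -0.0003]
[0.4695 0.2239 0.101 ] units [0.     0.     0.1112]
[0.3933 0.235  0.101 ] units [ 0.0962 -0.      0.    ]
```

```bash
python3 -m pendant '[[[0.018,0,0,0,0,0,0],[0.025,0,0,0,0,0,0],[0.0108,0,0,0,0,0,0],[0,0,0,0,0,0,0],[0,0,0.03,0,0,0,0],[0,0,0.03,0,0,0,0],[0,0,0.03,0,0,0,0],[0,0,0.014,0,0,0,0],[0,0,0.007,0,0,0,0],[0,0,0,0,0,0,0],[0.005,0,0,0,0,0,0],[0.005,0,0,0,0,0,0],[0.005,0,0,0,0,0,0],[0.005,0,0,0,0,0,0],[0.005,0,0,0,0,0,0],[0,0,0,0,0,0,0]]]'
python3 - <<'E'
import h; from h import *
h.C=np.array([.4606,.2252])
plan([box(-60,0,101)],81.69)
E
```

```text
t: 23.65
tcp_pos: [0.4498, 0.2269, 0.1024]
tool_rot: [0.072, 0.997, 0.0, 0.0]
force: [-0.8, 0.5, 0.7]
finger_gap: 0.001
gripper_force: 0.2
t 23.6 tcp [0.4498 0.2269 0.1024] yaw 81.75 tilt [0.0001 0.0002] q6 -1.18 f [-0.8  0.5  0.7] gap 0.001
turn units z: 0.009
[0.4012 0.2339 0.101 ] units [ 0.0614 -0.0002  0.0017]
```

```bash
python3 -m pendant '[[[0.006,0,0,0,0,0,0],[0.006,0,0,0,0,0,0],[0.006,0,0,0,0,0,0],[0.006,0,0,0,0,0,0],[0.006,0,0,0,0,0,0],[0.006,0,0,0,0,0,0],[0.006,0,0,0,0,0,0],[0.005,0,0,0,0,0,0],[0.004,0,0,0,0,0,0],[0.004,0,0,0,0,0,0],[0,0,0,0,0,0,0]]]'
python3 - <<'E'
import h; from h import *
h.C=np.array([.4606,.2252])
plan([box(-60,0,101)],81.69)
E
```

```text
t: 24.75
tcp_pos: [0.4057, 0.2329, 0.1019]
tool_rot: [0.072, 0.997, -0.0, -0.001]
force: [0.1, -0.2, -1.2]
finger_gap: -0.0
gripper_force: 0.2
t 24.8 tcp [0.4057 0.2329 0.1019] yaw 81.76 tilt [-0.0018 -0.0005] q6 -1.15 f [ 0.1 -0.2 -1.2] gap -0.000
turn units z: 0.011
[0.4012 0.2339 0.101 ] units [0.0058 0.0004 0.0011]
```

```bash
for i in 1 2; do python3 -m pendant '[[[0.003,0,0,0,0,0,0],[0.003,0,0,0,0,0,0],[0,0,0,0,0,0,0]]]' | grep -E "tcp|force"; done
python3 - <<'E'
import h; from h import *
h.C=np.array([.4606,.2252])
plan([box(-60,0,101)],81.69)
s=eyes.snapshot("side");save("p7.png",s["pixels"][150:250,140:235],6)
E
```

```text
tcp_pos: [0.4013, 0.2335, 0.1019]
force: [0.8, -1.3, -0.0]
gripper_force: 0.3
tcp_pos: [0.4006, 0.2342, 0.1022]
force: [7.5, -4.3, -3.8]
gripper_force: 3.7
t 25.4 tcp [0.4006 0.2342 0.1022] yaw 81.84 tilt [0.007 0.   ] q6 -1.14 f [ 7.5 -4.3 -3.8] gap -0.000
turn units z: 0.021
[0.4012 0.2339 0.101 ] units [-0.0009 -0.0003  0.0016]
```

View pics/p7.png

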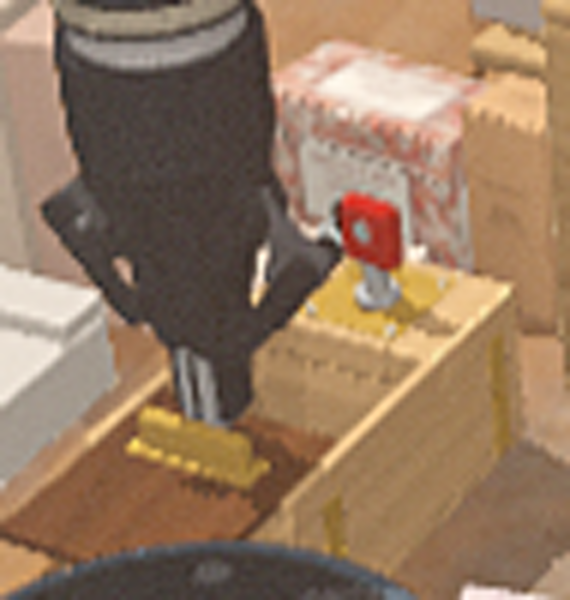

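Lid is open: the rib (195,445) has moved to the front, the box interior shows, and the rising force at −60 mm marks the stop. Back off and rise.

```bash
python3 -m pendant '[[[0.003,0,0,0,0,0,0],[0,0,0,0,0,0,0]]]' | grep -E "tcp|force"; python3 -m pendant '[[[-0.008,0,0,0,0,0,0],[-0.008,0,0,0,0,0,0],[0,0,0,0,0,0,0],[0,0,-0.02,0,0,0,0],[0,0,-0.04,0,0,0,0],[0,0,-0.05,0,0,0,0],[0,0,-0.04,0,0,0,0],[0,0,0,0,0,0,0],[0,0.04,0,0,0,0,0],[0,0.05,0,0,0,0,0],[0,0.05,0,0,0,0,0],[0,0.04,0,0,0,0,0],[0,0,0,0,0,0,0],[0,0,0,0,0,0,0]]]'
python3 - <<'E'
from h import *
s=eyes.snapshot("side");t=eyes.snapshot("top")
c=cloud(s); 
px=s["pixels"]; h=cv2.cvtColor(px,cv2.COLOR_RGB2HSV)
ex=np.array([np.cos(YB),np.sin(YB)]); b=((c[...,:2]-[.4606,.2252])@ex)*1000; y=((c[...,:2]-[.4606,.2252])@[-ex[1],ex[0]])*1000
m=(abs(c[...,2]-.096)<.003)&(b<0)&(b>-120)&(abs(y)<30); print("rib x",np.median(b[m]),m.sum())
a=cv2.resize(px[150:260,120:330],None,fx=3.8,fy=3.8); save("p8.png",a[:, :800])
for k,roi in(("yellow",(255,180,275,200)),("blue",(290,185,312,205))): print(k,blob(s,k,roi)[0])
E
```

```text
tcp_pos: [0.4005, 0.2345, 0.1025]
force: [9.2, -6.7, -6.2]
gripper_force: 5.6
t: 27.0
tcp_pos: [0.4267, 0.3752, 0.2204]
tool_rot: [0.071, 0.997, -0.001, -0.002]
force: [-0.6, -0.8, 0.0]
finger_gap: -0.001
gripper_force: 0.0
rib x -78.22915535691065 54
yellow [262.61151079 190.07913669]
blue [302.39285714 195.21428571]
```

View pics/p8.png

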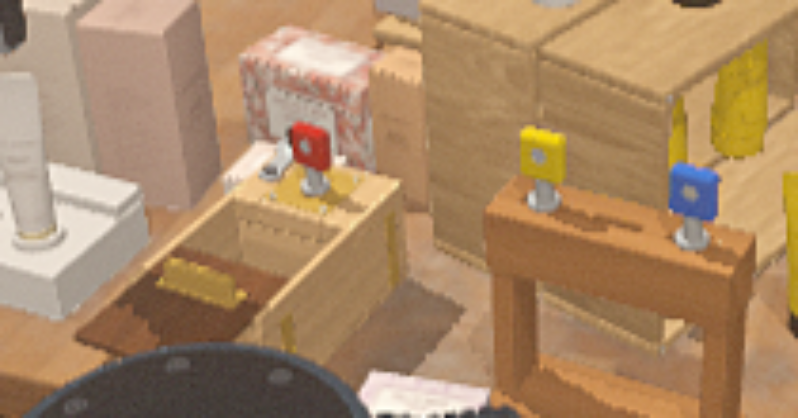

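The lid is fully open (rib moved about 60 mm), the red key stands in the lock at (312,155), and the yellow and blue keys are in the rack.

```bash
python3 -c "
from station import job; print(job.sign_off())"
```

```text
the job is handed in; nothing more can be done
None
```

The job is handed in at about 27 s of the 72 s allowed: the cover is aside, the red key stands home and turned a quarter in the lock, the lid is drawn about 60 mm to its stop, and the blue and yellow keys are still in the rack.

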